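Return the calibration weights to their block in order of size

TASK

The balance check is finished: take the four steel calibration weights off the mat and stand each one in the well of the beech block made for its size, so that the row runs from the largest to the smallest and every weight sits upright on the felt at the bottom of its own well. They are precision pieces, so set them down gently rather than dropping them, and do not move the tweezers lying on the mat or the blue-capped bottle.

Things in the scene. Friction and masses are not known exactly. Their poses are not given: they have to be found in the camera images.
- weight_500_center (a point): Stainless steel 500 g calibration weight, the largest of the four: an upright cylinder 40 mm in diameter, 62 mm tall in all; the plain straight side reaches 43 mm above the foot, above it is a narrower round knob. The point is its centre, half-way up (31 mm above the foot); z is up along its axis. It stands on the mat at the start.
- weight_200_center (a point): Stainless steel 200 g calibration weight, the second largest of the four: an upright cylinder 30 mm in diameter, 47 mm tall in all; the plain straight side reaches 33 mm above the foot, above it is a narrower round knob. The point is its centre, half-way up (23.5 mm above the foot); z is up along its axis. It stands on the mat at the start.
- weight_100_center (a point): Stainless steel 100 g calibration weight, the third largest of the four: an upright cylinder 23 mm in diameter, 37 mm tall in all; the plain straight side reaches 26.5 mm above the foot, above it is a narrower round knob. The point is its centre, half-way up (18.5 mm above the foot); z is up along its axis. It stands on the mat at the start.
- weight_50_center (a point): Stainless steel 50 g calibration weight, the smallest of the four: an upright cylinder 17.5 mm in diameter, 29 mm tall in all; the plain straight side reaches 21.5 mm above the foot, above it is a narrower round knob. The point is its centre, half-way up (14.5 mm above the foot); z is up along its axis. It stands on the mat at the start.
- well_500: Well for the 500 g weight, the largest of the row, in the fixed beech block (246 x 80 mm, on a dark plinth 258 x 92 mm): a slippery white plastic liner 45 mm in diameter at the floor, 12 mm deep, its mouth flared to 57 mm over the upper 8 mm, its floor lined with dark green felt. The point is the centre of its floor, 18 mm above the worktop; the block top is 30 mm above it. x runs along the row from largest to smallest.
- well_200: Well for the 200 g weight, the second largest of the row, in the fixed beech block (246 x 80 mm, on a dark plinth 258 x 92 mm): a slippery white plastic liner 35 mm in diameter at the floor, 12 mm deep, its mouth flared to 47 mm over the upper 8 mm, its floor lined with dark green felt. The point is the centre of its floor, 18 mm above the worktop; the block top is 30 mm above it. x runs along the row from largest to smallest.
- well_100: Well for the 100 g weight, the third largest of the row, in the fixed beech block (246 x 80 mm, on a dark plinth 258 x 92 mm): a slippery white plastic liner 28 mm in diameter at the floor, 12 mm deep, its mouth flared to 40 mm over the upper 8 mm, its floor lined with dark green felt. The point is the centre of its floor, 18 mm above the worktop; the block top is 30 mm above it. x runs along the row from largest to smallest.
- well_50: Well for the 50 g weight, the smallest of the row, in the fixed beech block (246 x 80 mm, on a dark plinth 258 x 92 mm): a slippery white plastic liner 22.5 mm in diameter at the floor, 12 mm deep, its mouth flared to 34.5 mm over the upper 8 mm, its floor lined with dark green felt. The point is the centre of its floor, 18 mm above the worktop; the block top is 30 mm above it. x runs along the row from largest to smallest.
- tweezers: Steel tweezers, 124 x 13 x 9 mm, lying on the mat near one edge beside the weights; origin under their middle, x along their length. To be left alone.
- bottle_blue_cap: White-labelled clear reagent bottle with a blue cap, 55 mm in diameter, 112 mm tall, standing on the worktop between the mat and the block; origin at the centre of its foot. To be left alone.
Things that resemble listed ones, but are neither listed nor needed, are in the scene too. What is shaped like the part that bears weight_100_center but purple is not meant. What is shaped like the part that bears weight_200_center but pink is not meant.

How it is judged (in metres and radians):
At the end, for the whole second after the job is handed in: Each of the four weights stands upright (within 0.1 rad) on the floor of its own well (within 6 mm of the well's centre sideways, within 3 mm of seated height), released and at rest (horizontal distance between weight_500_center and well_500 below 0.006 m and z of weight_500_center in the frame of well_500 between 0.028 and 0.034 m and angle between each of weight_500_center, weight_200_center, weight_100_center, weight_50_center's own z axis and vertical below 0.1 rad and linear speed of each of weight_500, weight_200, weight_100, weight_50 below 0.02 m/s and contact force between each of weight_500, weight_200, weight_100, weight_50 and the fingers below 0.05 N and horizontal distance between weight_200_center and well_200 below 0.006 m and z of weight_200_center in the frame of well_200 between 0.0205 and 0.0265 m and horizontal distance between weight_100_center and well_100 below 0.006 m and z of weight_100_center in the frame of well_100 between 0.0155 and 0.0215 m and horizontal distance between weight_50_center and well_50 below 0.006 m and z of weight_50_center in the frame of well_50 between 0.0115 and 0.0175 m); the robot touches nothing.
It fails at once if a weight falls or is flung: faster than 0.6 m/s within 15 mm of, or below, the height at which it sits in its well ((linear speed of weight_500 above 0.6 m/s and height (world z) of weight_500_center below 0.064 m) or (linear speed of weight_200 above 0.6 m/s and height (world z) of weight_200_center below 0.0565 m) or (linear speed of weight_100 above 0.6 m/s and height (world z) of weight_100_center below 0.0515 m) or (linear speed of weight_50 above 0.6 m/s and height (world z) of weight_50_center below 0.0475 m)).
It fails at once if the tweezers are moved by more than 20 mm (distance of tweezers from where it was at the start of the episode above 0.02 m).
It fails at once if the blue-capped bottle is moved by more than 20 mm or tipped (distance of bottle_blue_cap from where it was at the start of the episode above 0.02 m or angle between bottle_blue_cap's own z axis and vertical above 0.3 rad).
It also fails if it takes over 109 s, if anything falls off the work surface, if the arm or the gripper's body presses on something with over 40 N, if the wrist force passes 120 N, or if a joint passes its speed limit or range.

ROBOT

A 6-joint arm with a two-finger parallel gripper is mounted at the origin on a cart in front of the work surface, level with it; the furniture and walls round the work are solid. World frame = base frame: x ahead of the robot, y to its left, z up, the work surface at z = 0. Lengths are in mm, angles in rad, forces in N, time in s.
With the tool pointing down it reaches from about 350 to 775 mm from the base axis. Payload 7.3 kg.
Tool frame: the origin (TCP) lies at the centre of the arm's flange, where the gripper is bolted on; the fingertips stand 178 mm ahead of it and the grasp point (between the pads) lies 159 mm ahead of it; z points along the fingers, y is the direction in which the jaws open and shut (so a half turn about z gives the same grasp; the last joint's range is limited). The gripper opens to 92 mm and grips with 3 to 60 N. Pads are 19 mm wide; open, the fingers measure 130 mm over their backs; the gripper's body (75 mm by 190 mm) begins 47 mm behind the grasp point.
Start: joints at [-1.477, 0.342, 1.524, -0, 1.275, -0.146], TCP at [124.712, -509.975, 404.741] pointing down, gripper open.
Joint ranges: [-2.53, 2.53], [-0.77, 2.02], [0.04, 2.7], [-1, 4.14], [0.28, 2.66], [-3.11, 3.11]. Speed limits (rad/s): [2.57, 2.57, 3.14, 3.14, 3.14, 3.14].

INTERFACE

Orientations are given as [roll, pitch, yaw] about the fixed x, y, z axes, in that order (R = Rz(yaw) Ry(pitch) Rx(roll)).
In Python, from plant import get_obs, capture, close_job gives the robot as it stands. The module is installed in compiled form; this text tells all that it offers.
- The arm moves only by the shell command python3 -m pendant 'ROWS'. ROWS is JSON, a list of rows, each a list of 3 entries, a list of its own where there are three numbers: the shift along the tool's x, y, z in m, then the turn, a rotation vector about the tool's x, y, z in rad, then the finger opening in m, from 0 to 0.0918. In form: [[[tx, ty, tz], [wx, wy, wz], fingers], ...]. A call has 1 to 10 rows; each row is the pose to reach, as a shift and turn from the pose commanded when the call began, along the tool's axes at that moment; what a row does not reach only later rows make up. A row lasts 1/12 s, in which the tool goes at most 41.7 mm and 7.16 degrees, less where a joint would pass 70% of its speed; a pose out of reach is approached as far as the arm can. A call with a gripper value outside its range is refused whole. The fingers move at their own pace and stop on an object; the grip force is fixed at half the most. Time passes only in rows, so rows that repeat a pose let the fingers close. It gives the time, the measured TCP pose, the force and the opening at its end, in the units of the state.
- get_obs(): the state, without advancing time (a new reading comes with each control period).
- capture(name): name is "side" or "top" or "wrist"; returns a dict with "color" (400x640x3 uint8, red, green, blue), "mtx" (3x3 intrinsics, pixels), "rvec" (rotation vector, rad) and "tvec" (3), from world to camera coordinates, as OpenCV has them. Camera axes: x right, y down, z forward; pixel columns grow to the right and rows downward; lengths in mm; the calibration is good to about 2 mm. A picture is of the moment at which its call begins. There is no depth.
- close_job(): hands the job in, once; it reports no verdict.
The state is a dict: "time": time; "joint_positions": joint angles; "dq": joint speeds; "tau": joint torques, N m; "tool_pos": TCP position; "tcp_rot": TCP orientation; "contact_force": force on the tool from outside, world axes, zero at the start; "moment": the same for the moment, N m; "grip_width": finger opening in mm.
Only numpy, scipy, OpenCV 4.12 (cv2) and the standard library are available. Lean on these libraries where they do the work, as an engineer would, in place of code of your own. Each camera call takes 0.05 s, during which the arm holds its last target. There are 200 camera calls.

## Working session

There is one attempt and no reset: what is moved stays moved. The work goes in short steps, Python scripts to look and compute and a shell command to move; the robot and the scene stay as the last step left them, time stands still between calls to the robot, and variables do not carry over. Pictures are saved under pics/ and viewed, about 12 in all and at most 16, crops included, and the job is handed in when it is done.

```bash
mkdir -p pics; cat > h.py <<'E'
import numpy as np, cv2
from plant import get_obs, capture
def snap(name,fn=None):
    c=capture(name)
    if fn: cv2.imwrite('pics/'+fn,c['color'][:,:,::-1])
    return c
def ray(c,uv,z):
    R,_=cv2.Rodrigues(np.array(c['rvec'],float)); t=np.array(c['tvec'],float).ravel(); K=np.array(c['mtx'])
    o=-R.T@t; d=R.T@np.linalg.inv(K)@np.array([uv[0],uv[1],1.])
    return o+d*(z-o[2])/d[2]
def proj(c,P):
    return cv2.projectPoints(np.array(P,float).reshape(-1,3),np.array(c['rvec'],float),np.array(c['tvec'],float),np.array(c['mtx'],float),None)[0].reshape(-1,2)
E
python3 - <<'E'
from h import *
import pickle
o=get_obs();print(o)
for n in ['top','side']:
    c=snap(n,n+'0.png'); pickle.dump(c,open(n+'.pkl','wb'))
    R,_=cv2.Rodrigues(np.array(c['rvec'],float)); print(n,-R.T@np.array(c['tvec']).ravel(),R[2],c['mtx'][0][0])
E
```

```text
{'time': 0.0, 'joint_positions': array([-1.47703059e+00,  3.42752116e-01,  1.52507918e+00, -1.76255091e-05,
        1.27540191e+00, -1.46011454e-01]), 'dq': array([-0.00197055,  0.00070316, -0.00065051,  0.00037282,  0.00075138,
        0.00060575]), 'tau': array([ 2.40490772e-03, -4.31228650e+01, -2.44224858e+01,  7.18606822e-02,
        5.59013046e-02, -1.27049298e-04]), 'tool_pos': array([ 124.67960632, -509.82693378,  404.0077852 ]), 'tcp_rot': array([-3.13996710e+00, -2.22014935e-04,  2.39782151e-01]), 'contact_force': array([-0.63269   , -1.00003144,  0.15934353]), 'moment': array([ 0.01511328, -0.04108368, -0.00073398]), 'grip_width': 91.98658658363526}
top [ 462.20559743  137.05821554 1083.67487239] [ 0.05087971 -0.03426454 -0.99811683] 442.23615077858864
side [411.77672953 880.2456725  447.74187761] [ 0.14106676 -0.88707573 -0.4395416 ] 417.3215579563905
```

View pics/top0.png

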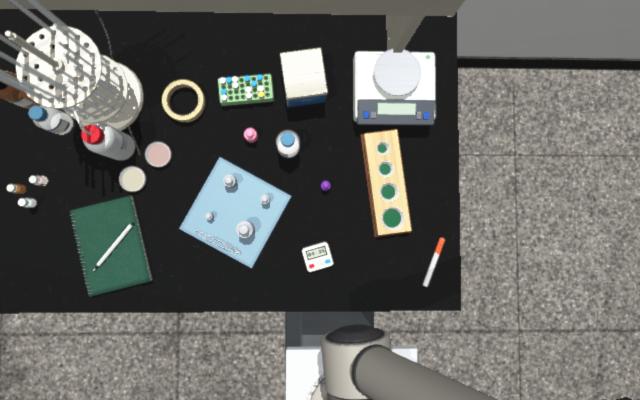

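View pics/side0.png

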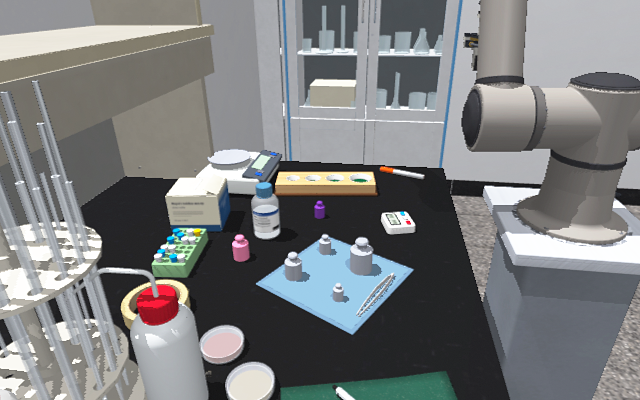

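```bash
python3 - <<'E'
from h import *
import pickle
c=pickle.load(open('top.pkl','rb')); im=c['color']
hsv=cv2.cvtColor(im,cv2.COLOR_RGB2HSV)
# wells
m=((hsv[...,0]>50)&(hsv[...,0]<90)&(hsv[...,1]>120)&(hsv[...,2]>40)).astype(np.uint8)
m[:,:350]=0;m[:125]=0;m[245:]=0;m[:,420:]=0
n,l,s,ct=cv2.connectedComponentsWithStats(m)
for i in range(1,n):
    if s[i,4]>20: print('well',ct[i].round(1),s[i],ray(c,ct[i],18).round(1))
for uv in [(229,181),(265,200),(245,229),(209,216),(288,144),(325,186),(250,134)]: print(uv,ray(c,uv,20).round())
a=cv2.resize(im[150:270,170:300],None,fx=6,fy=6,interpolation=cv2.INTER_CUBIC)[:600]
b=cv2.resize(im[120:245,350:425],None,fx=4.8,fy=4.8,interpolation=cv2.INTER_CUBIC)
cv2.imwrite('pics/a.png',a[:,:,::-1]);
E
```

```text
well [381.8 148.1] [379 145   7   7  34] [637.4 -73.2  18. ]
well [384.8 168.8] [381 165   9   9  60] [586.7 -80.1  18. ]
well [388.  191.6] [383 186  11  12 107] [531.1 -87.5  18. ]
well [391.7 217.7] [384 210  16  16 201] [467.7 -96.1  18. ]
(229, 181) [555. 297.  20.]
(265, 200) [510. 210.  20.]
(245, 229) [440. 257.  20.]
(209, 216) [471. 343.  20.]
(288, 144) [646. 156.  20.]
(325, 186) [544.  66.  20.]
(250, 134) [669. 247.  20.]
```

View pics/a.png

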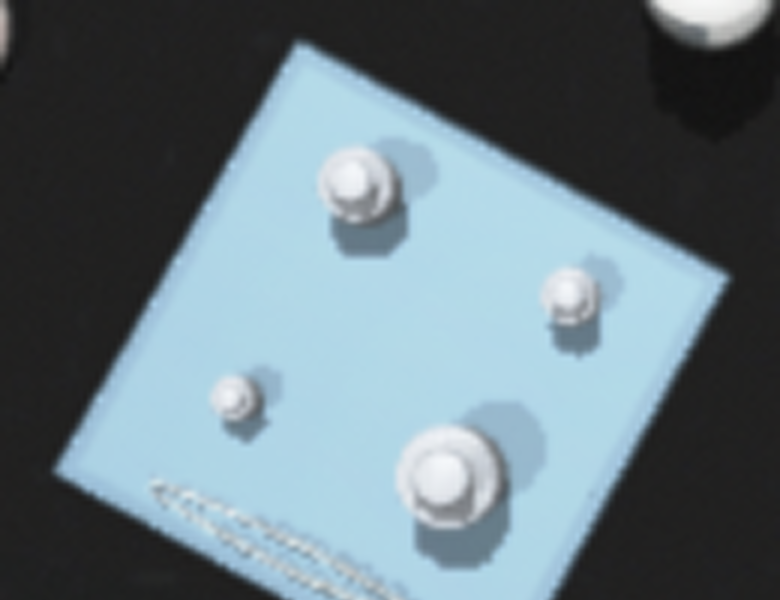

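```bash
python3 - <<'E'
from h import *
import pickle
c=pickle.load(open('top.pkl','rb'))
for n,u,v,z in [('500',451,477,42),('200',358,186,33),('100',570,296,27),('50',236,398,22)]:
    print(n,ray(c,(169.58+u/6,149.58+v/6),z).round(1))
E
python3 -m pendant '[[[0.452,-0.25,0],[0,0,0.24],0.09],[[0.452,-0.25,0],[0,0,0.24],0.09],[[0.452,-0.25,0],[0,0,0.24],0.09],[[0.452,-0.25,0],[0,0,0.24],0.09],[[0.452,-0.25,0],[0,0,0.24],0.09],[[0.452,-0.25,0],[0,0,0.24],0.09],[[0.452,-0.25,0],[0,0,0.24],0.09],[[0.452,-0.25,0],[0,0,0.24],0.09],[[0.452,-0.25,0],[0,0,0.24],0.09],[[0.452,-0.25,0],[0,0,0.24],0.09]]'
```

```text
500 [440.5 255.5  42. ]
200 [555.  294.1  33. ]
100 [512.  210.7  27. ]
50 [471.3 343.   22. ]
time: 0.93
tool_pos: [429.3, -228.2, 404.6]
tcp_rot: [-3.141, 0.0, -0.0]
contact_force: [0.4, -0.5, 0.1]
grip_width: 90.1
```

```bash
python3 -m pendant '[[[0.06,-0.14,0],[0,0,0],0.09],[[0.06,-0.14,0],[0,0,0],0.09],[[0.06,-0.14,0],[0,0,0],0.09],[[0.06,-0.14,0],[0,0,0],0.09],[[0.06,-0.14,0],[0,0,0],0.09],[[0.06,-0.14,0],[0,0,0],0.09],[[0.06,-0.14,0],[0,0,0],0.09]]'
python3 - <<'E'
from h import *
import pickle
c=snap('wrist','w1.png'); pickle.dump(c,open('w1.pkl','wb'))
R,_=cv2.Rodrigues(np.array(c['rvec'],float)); print(-R.T@np.array(c['tvec']).ravel(),R,c['mtx'][0][0],get_obs()['tool_pos'])
print(proj(c,[[637.4,-73.2,18],[586.7,-80.1,18],[531.1,-87.5,18],[467.7,-96.1,18]]))
E
```

```text
time: 1.52
tool_pos: [488.1, -90.4, 404.4]
tcp_rot: [3.141, 0.001, 0.0]
contact_force: [0.5, -0.4, -0.7]
grip_width: 89.6
[557.08128384 -90.71706402 384.92160529] [[ 4.62248775e-05 -9.99999774e-01  6.70153287e-04]
 [-9.66360182e-01  1.27688547e-04  2.57192500e-01]
 [-2.57192527e-01 -6.59498144e-04 -9.66359958e-01]] 326.0631082742451 [487.9860607  -90.86803147 404.48832093]
[[300.01301898  33.07379296]
 [307.14735145  85.43145032]
 [314.22828239 138.50249121]
 [321.78764079 194.11159806]]
```

View pics/w1.png

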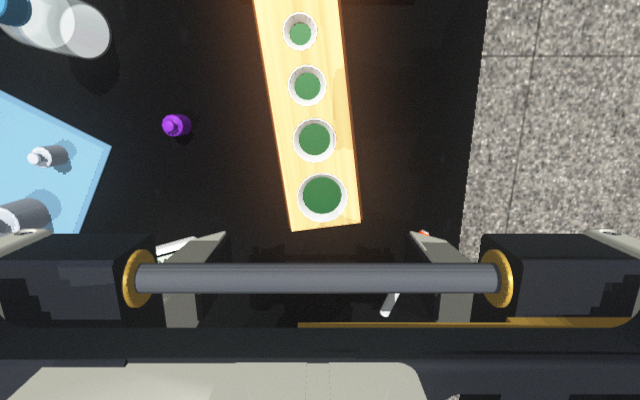

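```bash
python3 - <<'E'
from h import *
import pickle
c=pickle.load(open('w1.pkl','rb'));im=c['color']
hsv=cv2.cvtColor(im,cv2.COLOR_RGB2HSV)
m=((hsv[...,0]>50)&(hsv[...,0]<90)&(hsv[...,1]>100)&(hsv[...,2]>30)).astype(np.uint8)
m[:,:250]=0;m[230:]=0;m[:,370:]=0
n,l,s,ct=cv2.connectedComponentsWithStats(m)
for i in range(1,n):
    if s[i,4]>50: print('well',ct[i].round(1),s[i],ray(c,ct[i],18).round(1))
E
python3 -m pendant '[[[-0.04,-0.37,0],[0,0,0],0.07],[[-0.04,-0.37,0],[0,0,0],0.07],[[-0.04,-0.37,0],[0,0,0],0.07],[[-0.04,-0.37,0],[0,0,0],0.07],[[-0.04,-0.37,0],[0,0,0],0.07],[[-0.04,-0.37,0],[0,0,0],0.07],[[-0.04,-0.37,0],[0,0,0],0.07],[[-0.04,-0.37,0],[0,0,0],0.07],[[-0.04,-0.37,0],[0,0,0],0.07],[[-0.04,-0.37,0],[0,0,0],0.07]]'
python3 -m pendant '[[[0,0,0],[0,0,0],0.07],[[0,0,0],[0,0,0],0.07],[[0,0,0],[0,0,0],0.07]]'
python3 - <<'E'
from h import *
import pickle
c=snap('wrist','w2.png'); pickle.dump(c,open('w2.pkl','wb'))
print(get_obs()['tool_pos'])
print(proj(c,[[440.5,255.5,42],[555,294.1,33],[512,210.7,27],[471.3,343,22]]))
E
```

```text
well [321.5 195.4] [303 178  37  35 980] [466.2 -95.7  18. ]
time: 2.4
tool_pos: [447.7, 283.9, 404.5]
tcp_rot: [-3.139, 0.0, 0.003]
contact_force: [-0.4, -0.6, -0.5]
grip_width: 69.9
time: 2.65
tool_pos: [448.9, 278.2, 404.6]
tcp_rot: [3.141, 0.0, -0.003]
contact_force: [0.8, 0.1, -0.4]
grip_width: 69.9
[448.99275164 278.19432255 404.71522612]
[[337.78923336 188.72047889]
 [300.68917829  76.73827571]
 [379.81245798 120.04586947]
 [258.44666608 157.99899204]]
```

View pics/w2.png

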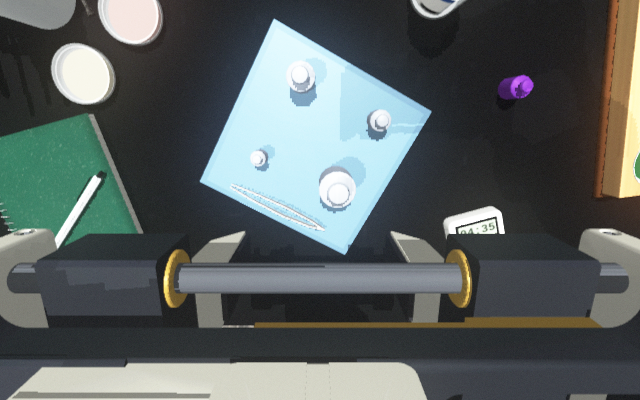

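```bash
python3 -m pendant '[[[-0.0085,0.0227,0.05],[0,0,0],0.07],[[-0.0085,0.0227,0.1],[0,0,0],0.07],[[-0.0085,0.0227,0.12],[0,0,0],0.07],[[-0.0085,0.0227,0.12],[0,0,0],0.07],[[-0.0085,0.0227,0.12],[0,0,0],0.07],[[-0.0085,0.0227,0.12],[0,0,0],0.07],[[-0.0085,0.0227,0.12],[0,0,0],0.07]]'
```

```text
time: 3.28
tool_pos: [441.0, 257.4, 287.4]
tcp_rot: [-3.14, -0.005, -0.001]
contact_force: [0.2, 0.8, -0.7]
grip_width: 69.7
```

```bash
python3 -m pendant '[[[-0.0005,0.001,0.035],[0,0,0],0.07],[[-0.0005,0.001,0.065],[0,0,0],0.07],[[-0.0005,0.001,0.085],[0,0,0],0.07],[[-0.0005,0.001,0.088],[0,0,0],0.07],[[-0.0005,0.001,0.088],[0,0,0],0.07],[[-0.0005,0.001,0.088],[0,0,0],0.07]]'
python3 - <<'E'
from h import *
snap('wrist','w3.png');snap('side','s3.png');print(get_obs()['tool_pos'])
a=cv2.imread('pics/w3.png');b=cv2.imread('pics/s3.png')[180:360,220:460]
b=cv2.resize(b,None,fx=2.2,fy=2.2);a=a[150:350,120:520]
o=np.zeros((600,530,3),np.uint8);o[:200,:400]=a;o[200:200+b.shape[0],:b.shape[1]]=b[:400];cv2.imwrite('pics/c3.png',o)
E
```

```text
time: 3.78
tool_pos: [440.3, 256.7, 198.7]
tcp_rot: [-3.14, -0.003, -0.0]
contact_force: [-0.5, -0.2, -0.0]
grip_width: 69.9
[440.17976969 256.61822236 198.7484308 ]
```

View pics/c3.png

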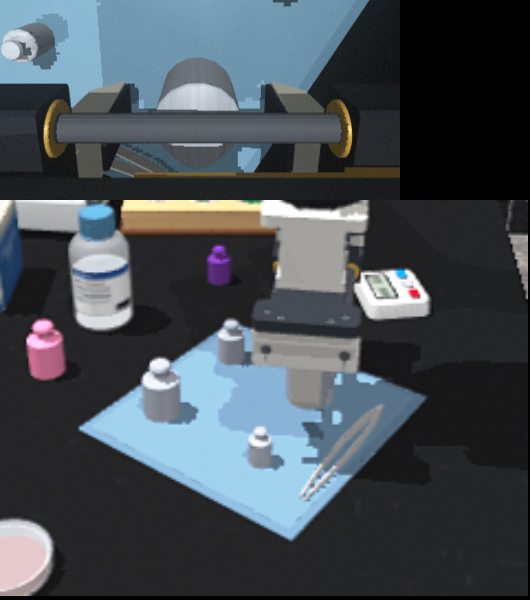

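```bash
python3 -m pendant '[[[0,0,0],[0,0,0],0.03],[[0,0,0],[0,0,0],0.03],[[0,0,0],[0,0,0],0.03],[[0,0,0],[0,0,0],0.03],[[0,0,0],[0,0,0],0.03],[[0,0,0],[0,0,0],0.03]]'
python3 -m pendant '[[[0,0,-0.01],[0,0,0],0.03],[[0,0,-0.03],[0,0,0],0.03],[[0,0,-0.06],[0,0,0],0.03],[[0,0,-0.1],[0,0,0],0.03],[[0,0,-0.13],[0,0,0],0.03],[[0,0,-0.13],[0,0,0],0.03]]'
```

```text
time: 4.38
tool_pos: [439.4, 256.3, 196.8]
tcp_rot: [-3.141, -0.0, -0.0]
contact_force: [-0.2, 0.9, 2.7]
grip_width: 39.7
time: 4.88
tool_pos: [440.4, 256.7, 332.9]
tcp_rot: [-3.138, -0.01, -0.0]
contact_force: [1.6, 0.4, -3.9]
grip_width: 39.2
```

```bash
python3 -m pendant '[[[0.002,0.02,0],[0,0,0],0.03],[[0.005,0.05,0],[0,0,0],0.03],[[0.01,0.09,0],[0,0,0],0.03],[[0.013,0.13,0],[0,0,0],0.03],[[0.016,0.17,0],[0,0,0],0.03],[[0.019,0.21,0],[0,0,0],0.03],[[0.021,0.25,0],[0,0,0],0.03],[[0.023,0.29,0],[0,0,0],0.03],[[0.025,0.32,0],[0,0,0],0.03],[[0.0268,0.34,0],[0,0,0],0.03]]'
python3 -m pendant '[[[0,0.01,0],[0,0,0],0.03],[[0,0.0127,0.01],[0,0,0],0.03],[[0,0.0127,0.03],[0,0,0],0.03],[[0,0.0127,0.05],[0,0,0],0.03],[[0,0.0127,0.06],[0,0,0],0.03],[[0,0.0127,0.06],[0,0,0],0.03],[[0,0.0127,0.06],[0,0,0],0.03]]'
```

```text
time: 5.72
tool_pos: [465.4, -86.6, 325.6]
tcp_rot: [3.142, 0.002, -0.003]
contact_force: [0.7, -0.0, -5.3]
grip_width: 39.2
time: 6.3
tool_pos: [465.7, -95.9, 266.0]
tcp_rot: [-3.141, 0.003, 0.0]
contact_force: [-0.6, -0.6, -3.5]
grip_width: 39.3
```

```bash
python3 -m pendant '[[[0.001,0,0.015],[0,0,0],0.03],[[0.001,0,0.03],[0,0,0],0.03],[[0.001,0,0.038],[0,0,0],0.03],[[0.001,0,0.043],[0,0,0],0.03],[[0.001,0,0.046],[0,0,0],0.03],[[0.001,0,0.046],[0,0,0],0.03],[[0.001,0,0.046],[0,0,0],0.03]]'
python3 - <<'E'
from h import *
snap('wrist','w4.png');snap('side','s4.png');print(get_obs()['tool_pos'])
a=cv2.imread('pics/w4.png');b=cv2.imread('pics/s4.png')[140:230,250:400]
b=cv2.resize(b,None,fx=3.5,fy=3.5);a=a[80:350,120:520]
o=np.zeros((590,530,3),np.uint8);o[:270,:400]=a;o[270:270+b.shape[0],:b.shape[1]]=b;cv2.imwrite('pics/c4.png',o)
E
```

```text
time: 6.88
tool_pos: [467.3, -96.5, 221.2]
tcp_rot: [3.141, -0.001, -0.0]
contact_force: [0.3, 0.5, -4.0]
grip_width: 39.3
[467.32942178 -96.56433107 221.34222701]
```

View pics/c4.png

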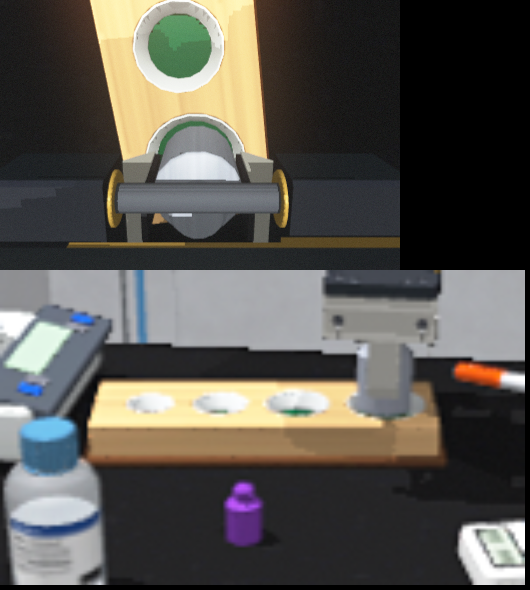

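```bash
python3 -m pendant '[[[0,0,0.002],[0,0,0],0.03],[[0,0,0.004],[0,0,0],0.03],[[0,0,0.006],[0,0,0],0.03],[[0,0,0.007],[0,0,0],0.03],[[0,0,0.007],[0,0,0],0.03],[[0,0,0.007],[0,0,0],0.03]]'
```

```text
time: 7.48
tool_pos: [467.1, -96.5, 213.6]
tcp_rot: [3.142, 0.0, -0.0]
contact_force: [-0.1, 0.9, -5.2]
grip_width: 39.2
```

```bash
python3 -m pendant '[[[0,0,0.001],[0,0,0],0.03],[[0,0,0.002],[0,0,0],0.03],[[0,0,0.002],[0,0,0],0.03],[[0,0,0.002],[0,0,0],0.03]]'
```

```text
time: 7.82
tool_pos: [467.1, -96.5, 211.8]
tcp_rot: [3.141, -0.0, -0.0]
contact_force: [-1.2, -0.0, -2.6]
grip_width: 39.1
```

```bash
python3 -m pendant '[[[0,0,0.001],[0,0,0],0.03],[[0,0,0.001],[0,0,0],0.03],[[0,0,0.001],[0,0,0],0.03]]'
```

```text
time: 8.07
tool_pos: [467.3, -96.6, 211.8]
tcp_rot: [3.141, -0.001, -0.0]
contact_force: [-2.5, 0.3, 7.8]
grip_width: 39.3
```

```bash
python3 -m pendant '[[[0,0,0],[0,0,0],0.065],[[0,0,0],[0,0,0],0.065],[[0,0,0],[0,0,0],0.065],[[0,0,0],[0,0,0],0.065],[[0,0,-0.02],[0,0,0],0.065],[[0,0,-0.05],[0,0,0],0.065],[[0,0,-0.08],[0,0,0],0.065],[[0,0,-0.11],[0,0,0],0.065],[[0,0,-0.11],[0,0,0],0.065]]'
python3 -m pendant '[[[0.088,-0.3905,0],[0,0,0],0.065],[[0.088,-0.3905,0],[0,0,0],0.065],[[0.088,-0.3905,0],[0,0,0],0.065],[[0.088,-0.3905,0],[0,0,0],0.065],[[0.088,-0.3905,0],[0,0,0],0.065],[[0.088,-0.3905,0],[0,0,0],0.065],[[0.088,-0.3905,0],[0,0,0],0.065],[[0.088,-0.3905,0],[0,0,0],0.065],[[0.088,-0.3905,0],[0,0,0],0.065],[[0.088,-0.3905,0],[0,0,0],0.065]]'
python3 -m pendant '[[[0,0,0],[0,0,0],0.065],[[0,0,0.04],[0,0,0],0.065],[[0,0,0.04],[0,0,0],0.065],[[0,0,0.04],[0,0,0],0.065],[[0,0,0.04],[0,0,0],0.065]]'
```

```text
time: 8.82
tool_pos: [468.4, -96.9, 325.9]
tcp_rot: [3.138, -0.009, -0.0]
contact_force: [1.1, -0.4, 0.6]
grip_width: 65.1
time: 9.65
tool_pos: [555.1, 297.9, 319.9]
tcp_rot: [-3.141, -0.0, 0.002]
contact_force: [-0.6, 0.3, 0.0]
grip_width: 64.8
time: 10.07
tool_pos: [555.4, 293.3, 281.3]
tcp_rot: [3.141, 0.0, -0.001]
contact_force: [-0.1, 0.8, 0.0]
grip_width: 65.0
```

```bash
python3 -m pendant '[[[0,0,0.03],[0,0,0],0.065],[[0,0,0.06],[0,0,0],0.065],[[0,0,0.075],[0,0,0],0.065],[[0,0,0.082],[0,0,0],0.065],[[0,0,0.084],[0,0,0],0.065],[[0,0,0.084],[0,0,0],0.065],[[0,0,0.084],[0,0,0],0.065]]'
python3 -m pendant '[[[0,0,0],[0,0,0],0.02],[[0,0,0],[0,0,0],0.02],[[0,0,0],[0,0,0],0.02],[[0,0,0],[0,0,0],0.02],[[0,0,0],[0,0,0],0.02],[[0,0,0],[0,0,0],0.02],[[0,0,0],[0,0,0],0.02]]'
```

```text
time: 10.65
tool_pos: [555.9, 294.0, 198.6]
tcp_rot: [-3.141, -0.003, -0.001]
contact_force: [-1.0, -0.1, 0.0]
grip_width: 64.8
time: 11.23
tool_pos: [555.2, 294.1, 196.8]
tcp_rot: [-3.142, -0.0, -0.0]
contact_force: [-1.0, -0.7, 1.1]
grip_width: 29.4
```

```bash
python3 -m pendant '[[[0,0,-0.01],[0,0,0],0.02],[[0,0,-0.03],[0,0,0],0.02],[[0,0,-0.06],[0,0,0],0.02],[[0,0,-0.1],[0,0,0],0.02],[[0,0,-0.13],[0,0,0],0.02],[[0,0,-0.13],[0,0,0],0.02]]'
python3 -m pendant '[[[-0.002,0.02,0],[0,0,0],0.02],[[-0.004,0.05,0],[0,0,0],0.02],[[-0.007,0.09,0],[0,0,0],0.02],[[-0.01,0.13,0],[0,0,0],0.02],[[-0.013,0.17,0],[0,0,0],0.02],[[-0.016,0.21,0],[0,0,0],0.02],[[-0.019,0.25,0],[0,0,0],0.02],[[-0.022,0.29,0],[0,0,0],0.02],[[-0.0247,0.33,0],[0,0,0],0.02],[[-0.0247,0.365,0],[0,0,0],0.02]]'
python3 -m pendant '[[[0,0.0166,0],[0,0,0],0.02],[[0,0.0166,0.02],[0,0,0],0.02],[[0,0.0166,0.05],[0,0,0],0.02],[[0,0.0166,0.07],[0,0,0],0.02],[[0,0.0166,0.08],[0,0,0],0.02],[[0,0.0166,0.08],[0,0,0],0.02],[[0,0.0166,0.08],[0,0,0],0.02]]'
```

```text
time: 11.73
tool_pos: [556.3, 294.5, 334.7]
tcp_rot: [-3.137, -0.012, -0.0]
contact_force: [1.5, 0.7, -0.3]
grip_width: 28.7
time: 12.57
tool_pos: [529.3, -73.2, 326.5]
tcp_rot: [3.141, 0.001, -0.001]
contact_force: [0.9, 0.1, -2.3]
grip_width: 28.8
time: 13.15
tool_pos: [530.5, -87.5, 246.8]
tcp_rot: [-3.142, 0.001, 0.0]
contact_force: [-0.4, 1.0, -1.9]
grip_width: 29.3
```

```bash
python3 -m pendant '[[[0,0,0.01],[0,0,0],0.02],[[0,0,0.018],[0,0,0],0.02],[[0,0,0.023],[0,0,0],0.02],[[0,0,0.026],[0,0,0],0.02],[[0,0,0.028],[0,0,0],0.02],[[0,0,0.03],[0,0,0],0.02],[[0,0,0.032],[0,0,0],0.02],[[0,0,0.032],[0,0,0],0.02],[[0,0,0.032],[0,0,0],0.02]]'
python3 -m pendant '[[[0,0,0.001],[0,0,0],0.02],[[0,0,0.002],[0,0,0],0.02],[[0,0,0.002],[0,0,0],0.02],[[0,0,0.002],[0,0,0],0.02]]'
```

```text
time: 13.9
tool_pos: [530.4, -87.6, 214.7]
tcp_rot: [3.142, -0.0, -0.0]
contact_force: [0.4, 0.3, -2.0]
grip_width: 28.9
time: 14.23
tool_pos: [530.4, -87.6, 212.7]
tcp_rot: [3.142, 0.0, -0.0]
contact_force: [-0.1, -0.2, -1.7]
grip_width: 29.0
```

```bash
python3 -m pendant '[[[0,0,0.001],[0,0,0],0.02],[[0,0,0.001],[0,0,0],0.02],[[0,0,0.001],[0,0,0],0.02]]'
python3 -m pendant '[[[0,0,0],[0,0,0],0.055],[[0,0,0],[0,0,0],0.055],[[0,0,0],[0,0,0],0.055],[[0,0,0],[0,0,0],0.055],[[0,0,-0.02],[0,0,0],0.055],[[0,0,-0.05],[0,0,0],0.055],[[0,0,-0.08],[0,0,0],0.055],[[0,0,-0.11],[0,0,0],0.055],[[0,0,-0.11],[0,0,0],0.055]]'
python3 -m pendant '[[[-0.0184,-0.2983,0],[0,0,0],0.055],[[-0.0184,-0.2983,0],[0,0,0],0.055],[[-0.0184,-0.2983,0],[0,0,0],0.055],[[-0.0184,-0.2983,0],[0,0,0],0.055],[[-0.0184,-0.2983,0],[0,0,0],0.055],[[-0.0184,-0.2983,0],[0,0,0],0.055],[[-0.0184,-0.2983,0],[0,0,0],0.055],[[-0.0184,-0.2983,0],[0,0,0],0.055],[[-0.0184,-0.2983,0.01],[0,0,0],0.055],[[-0.0184,-0.2983,0.03],[0,0,0],0.055]]'
python3 -m pendant '[[[0,0,0.01],[0,0,0],0.055],[[0,0,0.01],[0,0,0],0.055],[[0,0,0.01],[0,0,0],0.055],[[0,0,0.01],[0,0,0],0.055]]'
```

```text
time: 14.48
tool_pos: [530.4, -87.6, 211.8]
tcp_rot: [3.141, -0.0, -0.0]
contact_force: [0.2, 0.4, -1.3]
grip_width: 29.0
time: 15.23
tool_pos: [531.7, -87.9, 327.7]
tcp_rot: [3.138, -0.01, 0.0]
contact_force: [1.5, 0.6, -0.6]
grip_width: 55.0
time: 16.07
tool_pos: [512.5, 211.0, 292.6]
tcp_rot: [-3.141, -0.004, 0.002]
contact_force: [-0.3, -0.7, -0.6]
grip_width: 54.9
time: 16.4
tool_pos: [512.5, 209.8, 282.1]
tcp_rot: [3.142, -0.001, -0.002]
contact_force: [-0.6, 0.8, -0.3]
grip_width: 55.2
```

```bash
python3 -m pendant '[[[0,0,0.03],[0,0,0],0.055],[[0,0,0.06],[0,0,0],0.055],[[0,0,0.075],[0,0,0],0.055],[[0,0,0.083],[0,0,0],0.055],[[0,0,0.085],[0,0,0],0.055],[[0,0,0.085],[0,0,0],0.055],[[0,0,0.085],[0,0,0],0.055]]'
python3 - <<'E'
from h import *
snap('wrist','w5.png');snap('side','s5.png')
a=cv2.imread('pics/w5.png');b=cv2.imread('pics/s5.png')[150:330,220:440]
b=cv2.resize(b,None,fx=2.4,fy=2.4)[:380];a=a[130:350,120:520]
o=np.zeros((600,530,3),np.uint8);o[:220,:400]=a;o[220:600,:b.shape[1]]=b;cv2.imwrite('pics/c5.png',o)
E
```

```text
time: 16.98
tool_pos: [512.7, 210.7, 198.0]
tcp_rot: [-3.141, -0.002, -0.0]
contact_force: [0.2, 0.1, 0.3]
grip_width: 55.0
```

View pics/c5.png

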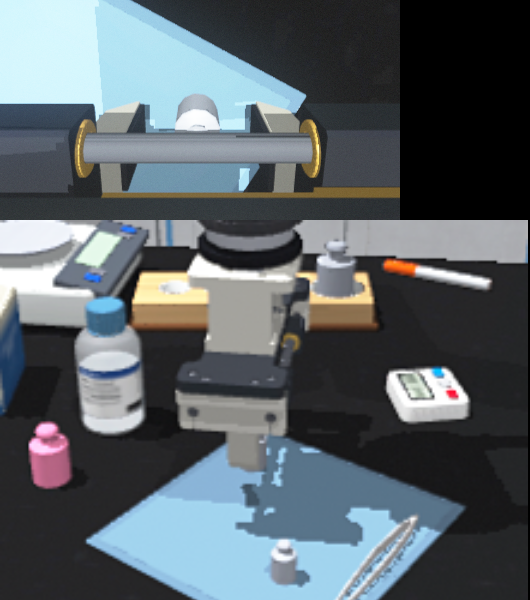

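```bash
python3 -m pendant '[[[0,0,0],[0,0,0],0.015],[[0,0,0],[0,0,0],0.015],[[0,0,0],[0,0,0],0.015],[[0,0,0],[0,0,0],0.015],[[0,0,0],[0,0,0],0.015],[[0,0,0],[0,0,0],0.015],[[0,0,0],[0,0,0],0.015]]'
python3 -m pendant '[[[0,0,-0.01],[0,0,0],0.015],[[0,0,-0.03],[0,0,0],0.015],[[0,0,-0.06],[0,0,0],0.015],[[0,0,-0.1],[0,0,0],0.015],[[0,0,-0.13],[0,0,0],0.015],[[0,0,-0.13],[0,0,0],0.015]]'
python3 -m pendant '[[[0.005,0.02,0],[0,0,0],0.015],[[0.012,0.05,0],[0,0,0],0.015],[[0.022,0.09,0],[0,0,0],0.015],[[0.032,0.13,0],[0,0,0],0.015],[[0.042,0.17,0],[0,0,0],0.015],[[0.052,0.21,0],[0,0,0],0.015],[[0.062,0.245,0],[0,0,0],0.015],[[0.07,0.275,0],[0,0,0],0.015],[[0.0735,0.2907,0],[0,0,0],0.015],[[0.0735,0.2907,0],[0,0,0],0.015]]'
python3 -m pendant '[[[0,0,0],[0,0,0],0.015],[[0,0,0.02],[0,0,0],0.015],[[0,0,0.05],[0,0,0],0.015],[[0,0,0.07],[0,0,0],0.015],[[0,0,0.08],[0,0,0],0.015],[[0,0,0.08],[0,0,0],0.015],[[0,0,0.08],[0,0,0],0.015]]'
```

```text
time: 17.67
tool_pos: [512.1, 210.7, 196.7]
tcp_rot: [3.141, -0.0, -0.0]
contact_force: [-0.3, 0.4, 0.2]
grip_width: 21.8
time: 18.17
tool_pos: [513.3, 211.1, 333.9]
tcp_rot: [-3.139, -0.012, -0.0]
contact_force: [1.3, 0.5, -0.8]
grip_width: 21.7
time: 19.0
tool_pos: [585.8, -83.2, 326.5]
tcp_rot: [3.141, -0.0, -0.004]
contact_force: [0.3, 0.6, -0.1]
grip_width: 21.6
time: 19.58
tool_pos: [585.6, -78.9, 247.1]
tcp_rot: [-3.141, 0.0, 0.001]
contact_force: [-0.1, -0.2, -0.1]
grip_width: 21.8
```

```bash
python3 -m pendant '[[[0,0,0.01],[0,0,0],0.015],[[0,0,0.016],[0,0,0],0.015],[[0,0,0.02],[0,0,0],0.015],[[0,0,0.023],[0,0,0],0.015],[[0,0,0.025],[0,0,0],0.015],[[0,0,0.025],[0,0,0],0.015],[[0,0,0.025],[0,0,0],0.015]]'
python3 - <<'E'
from h import *
snap('wrist','w6.png');snap('side','s6.png')
a=cv2.imread('pics/w6.png');b=cv2.imread('pics/s6.png')[140:230,250:400]
b=cv2.resize(b,None,fx=3.5,fy=3.5);a=a[80:350,120:520]
o=np.zeros((590,530,3),np.uint8);o[:270,:400]=a;o[270:270+b.shape[0],:b.shape[1]]=b;cv2.imwrite('pics/c6.png',o)
E
```

```text
time: 20.17
tool_pos: [585.5, -80.1, 221.8]
tcp_rot: [3.141, -0.0, -0.0]
contact_force: [-0.2, -0.4, -0.6]
grip_width: 21.5
```

View pics/c6.png

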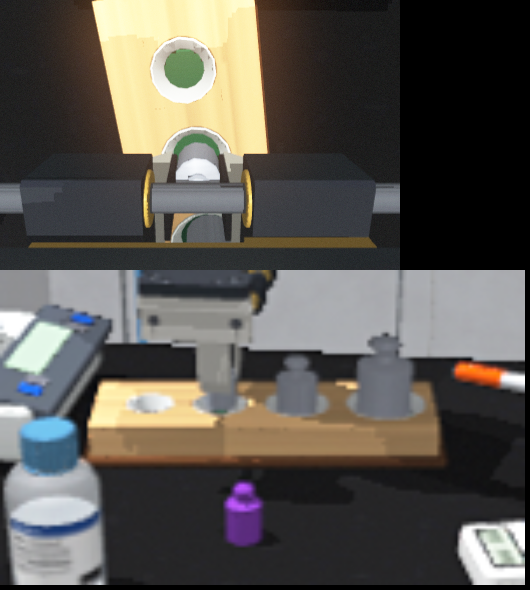

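```bash
python3 -m pendant '[[[0,0,0.003],[0,0,0],0.015],[[0,0,0.006],[0,0,0],0.015],[[0,0,0.008],[0,0,0],0.015],[[0,0,0.009],[0,0,0],0.015],[[0,0,0.01],[0,0,0],0.015],[[0,0,0.01],[0,0,0],0.015],[[0,0,0.01],[0,0,0],0.015]]'
python3 -m pendant '[[[0,0,0],[0,0,0],0.05],[[0,0,0],[0,0,0],0.05],[[0,0,0],[0,0,0],0.05],[[0,0,0],[0,0,0],0.05],[[0,0,-0.02],[0,0,0],0.05],[[0,0,-0.05],[0,0,0],0.05],[[0,0,-0.08],[0,0,0],0.05],[[0,0,-0.11],[0,0,0],0.05],[[0,0,-0.11],[0,0,0],0.05]]'
python3 -m pendant '[[[-0.1142,-0.4231,0],[0,0,0],0.05],[[-0.1142,-0.4231,0],[0,0,0],0.05],[[-0.1142,-0.4231,0],[0,0,0],0.05],[[-0.1142,-0.4231,0],[0,0,0],0.05],[[-0.1142,-0.4231,0],[0,0,0],0.05],[[-0.1142,-0.4231,0],[0,0,0],0.05],[[-0.1142,-0.4231,0],[0,0,0],0.05],[[-0.1142,-0.4231,0],[0,0,0],0.05],[[-0.1142,-0.4231,0],[0,0,0],0.05],[[-0.1142,-0.4231,0],[0,0,0],0.05]]'
```

```text
time: 20.85
tool_pos: [585.5, -80.0, 211.7]
tcp_rot: [3.141, -0.0, -0.0]
contact_force: [-0.6, -0.7, -1.7]
grip_width: 21.7
time: 21.6
tool_pos: [586.8, -80.3, 328.2]
tcp_rot: [3.139, -0.011, -0.0]
contact_force: [1.6, -0.4, 1.3]
grip_width: 50.1
time: 22.43
tool_pos: [476.0, 324.2, 321.5]
tcp_rot: [3.142, -0.0, -0.0]
contact_force: [1.2, 0.0, 0.1]
grip_width: 50.1
```

```bash
python3 -m pendant '[[[-0.0055,-0.0204,0],[0,0,0],0.05],[[-0.0055,-0.0204,0.02],[0,0,0],0.05],[[-0.0055,-0.0204,0.05],[0,0,0],0.05],[[-0.0055,-0.0204,0.06],[0,0,0],0.05],[[-0.0055,-0.0204,0.06],[0,0,0],0.05],[[-0.0055,-0.0204,0.06],[0,0,0],0.05]]'
```

```text
time: 22.93
tool_pos: [471.7, 342.5, 261.6]
tcp_rot: [3.141, 0.001, -0.001]
contact_force: [0.4, 0.0, 0.3]
grip_width: 49.9
```

```bash
python3 -m pendant '[[[0,0,0.025],[0,0,0],0.05],[[0,0,0.045],[0,0,0],0.05],[[0,0,0.058],[0,0,0],0.05],[[0,0,0.063],[0,0,0],0.05],[[0,0,0.065],[0,0,0],0.05],[[0,0,0.065],[0,0,0],0.05],[[0,0,0.065],[0,0,0],0.05]]'
python3 - <<'E'
from h import *
snap('wrist','w7.png');snap('side','s7.png')
a=cv2.imread('pics/w7.png');b=cv2.imread('pics/s7.png')[150:330,220:440]
b=cv2.resize(b,None,fx=2.4,fy=2.4)[:380];a=a[130:350,120:520]
o=np.zeros((600,530,3),np.uint8);o[:220,:400]=a;o[220:600,:b.shape[1]]=b;cv2.imwrite('pics/c7.png',o)
E
```

```text
time: 23.52
tool_pos: [472.1, 342.8, 198.1]
tcp_rot: [-3.14, -0.002, -0.0]
contact_force: [-0.5, 0.3, -0.3]
grip_width: 49.9
```

View pics/c7.png

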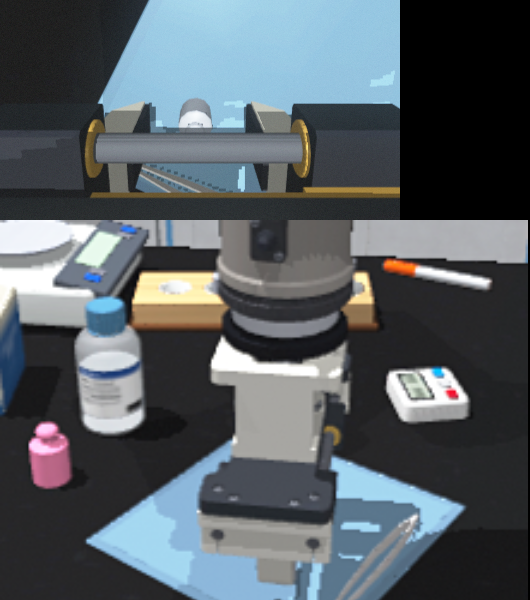

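```bash
python3 -m pendant '[[[0,0,0],[0,0,0],0.01],[[0,0,0],[0,0,0],0.01],[[0,0,0],[0,0,0],0.01],[[0,0,0],[0,0,0],0.01],[[0,0,0],[0,0,0],0.01],[[0,0,0],[0,0,0],0.01],[[0,0,0],[0,0,0],0.01]]'
python3 -m pendant '[[[0,0,-0.01],[0,0,0],0.01],[[0,0,-0.03],[0,0,0],0.01],[[0,0,-0.06],[0,0,0],0.01],[[0,0,-0.1],[0,0,0],0.01],[[0,0,-0.13],[0,0,0],0.01],[[0,0,-0.13],[0,0,0],0.01]]'
python3 -m pendant '[[[0.008,0.02,0],[0,0,0],0.01],[[0.018,0.045,0],[0,0,0],0.01],[[0.03,0.075,0],[0,0,0],0.01],[[0.044,0.11,0],[0,0,0],0.01],[[0.058,0.145,0],[0,0,0],0.01],[[0.072,0.18,0],[0,0,0],0.01],[[0.086,0.215,0],[0,0,0],0.01],[[0.1,0.25,0],[0,0,0],0.01],[[0.112,0.28,0],[0,0,0],0.01],[[0.12,0.3,0],[0,0,0],0.01]]'
python3 -m pendant '[[[0.01,0.025,0],[0,0,0],0.01],[[0.02,0.05,0],[0,0,0],0.01],[[0.032,0.08,0],[0,0,0],0.01],[[0.04,0.1,0],[0,0,0],0.01],[[0.0455,0.116,0],[0,0,0],0.01],[[0.0455,0.116,0],[0,0,0],0.01],[[0.0455,0.116,0.02],[0,0,0],0.01],[[0.0455,0.116,0.05],[0,0,0],0.01],[[0.0455,0.116,0.05],[0,0,0],0.01],[[0.0455,0.116,0.05],[0,0,0],0.01]]'
```

```text
time: 24.2
tool_pos: [471.5, 342.7, 196.7]
tcp_rot: [3.141, -0.0, -0.0]
contact_force: [-0.5, 0.3, 0.6]
grip_width: 15.2
time: 24.7
tool_pos: [472.6, 343.4, 334.3]
tcp_rot: [-3.136, -0.011, -0.0]
contact_force: [1.8, 1.3, 0.3]
grip_width: 15.4
time: 25.53
tool_pos: [592.1, 39.5, 326.9]
tcp_rot: [3.141, -0.0, -0.002]
contact_force: [0.5, 0.2, -0.4]
grip_width: 15.5
time: 26.37
tool_pos: [636.3, -72.4, 275.6]
tcp_rot: [-3.14, 0.004, 0.001]
contact_force: [0.3, -0.4, 0.2]
grip_width: 15.5
```

```bash
python3 -m pendant '[[[0,0,0.015],[0,0,0],0.01],[[0,0,0.03],[0,0,0],0.01],[[0,0,0.042],[0,0,0],0.01],[[0,0,0.05],[0,0,0],0.01],[[0,0,0.053],[0,0,0],0.01],[[0,0,0.053],[0,0,0],0.01],[[0,0,0.053],[0,0,0],0.01]]'
python3 - <<'E'
from h import *
snap('wrist','w8.png');snap('side','s8.png')
a=cv2.imread('pics/w8.png');b=cv2.imread('pics/s8.png')[140:230,250:400]
b=cv2.resize(b,None,fx=3.5,fy=3.5);a=a[80:350,120:520]
o=np.zeros((590,530,3),np.uint8);o[:270,:400]=a;o[270:270+b.shape[0],:b.shape[1]]=b;cv2.imwrite('pics/c8.png',o)
E
```

```text
time: 26.95
tool_pos: [637.2, -73.3, 224.4]
tcp_rot: [3.141, -0.001, -0.0]
contact_force: [-0.4, 0.1, 0.0]
grip_width: 15.4
```

View pics/c8.png

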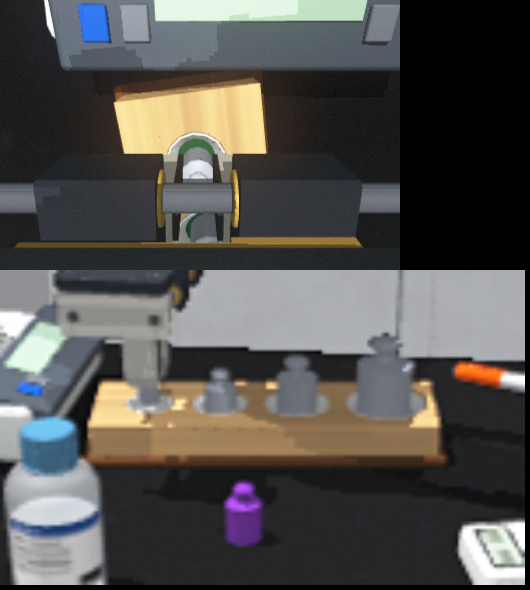

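```bash
python3 -m pendant '[[[0,0,0.003],[0,0,0],0.01],[[0,0,0.006],[0,0,0],0.01],[[0,0,0.008],[0,0,0],0.01],[[0,0,0.01],[0,0,0],0.01],[[0,0,0.011],[0,0,0],0.01],[[0,0,0.012],[0,0,0],0.01],[[0,0,0.012],[0,0,0],0.01],[[0,0,0.012],[0,0,0],0.01]]'
```

```text
time: 27.72
tool_pos: [636.9, -73.4, 211.7]
tcp_rot: [3.141, -0.0, -0.0]
contact_force: [-0.4, 1.2, -0.1]
grip_width: 15.0
```

Seated height reached. I'll release, rise, and back off for a check.

```bash
python3 -m pendant '[[[0,0,0],[0,0,0],0.05],[[0,0,0],[0,0,0],0.05],[[0,0,0],[0,0,0],0.05],[[0,0,0],[0,0,0],0.05],[[0,0,-0.02],[0,0,0],0.05],[[0,0,-0.05],[0,0,0],0.05],[[0,0,-0.09],[0,0,0],0.05],[[0,0,-0.13],[0,0,0],0.05],[[0,0,-0.17],[0,0,0],0.05],[[0,0,-0.19],[0,0,0],0.05]]'
python3 -m pendant '[[[-0.04,0,0],[0,0,0],0.05],[[-0.08,0,0],[0,0,0],0.05],[[-0.12,0,0],[0,0,0],0.05],[[-0.15,0,0],[0,0,0],0.05],[[-0.15,0,0],[0,0,0],0.05],[[-0.15,0,0],[0,0,0],0.05]]'
python3 - <<'E'
from h import *
c=snap('wrist','w9.png');s=snap('side','s9.png')
a=cv2.imread('pics/w9.png');b=cv2.imread('pics/s9.png')[140:340,230:430]
b=cv2.resize(b,None,fx=1.5,fy=1.5);a=cv2.resize(a[0:240,210:410],None,fx=2,fy=2)
o=np.zeros((480,700,3),np.uint8);o[:480,:400]=a;o[:300,400:]=b;cv2.imwrite('pics/c9.png',o)
W=[[467,-96],[530.5,-87.5],[586,-80],[637,-73]]
for (x,y),h in zip(W,[43,33,26.5,21.5]): print(proj(c,[x,y,18+h])-[210,0])
E
```

```text
time: 28.55
tool_pos: [637.0, -73.3, 407.7]
tcp_rot: [3.14, -0.008, -0.0]
contact_force: [0.3, -0.5, 0.6]
grip_width: 50.0
time: 29.05
tool_pos: [486.0, -73.3, 402.6]
tcp_rot: [3.141, -0.001, -0.001]
contact_force: [0.5, 0.8, 0.0]
grip_width: 50.2
[[128.94789337 203.82739281]]
[[120.83899846 140.21980943]]
[[113.45323566  82.29128092]]
[[106.22261771  26.21767157]]
```

View pics/c9.png

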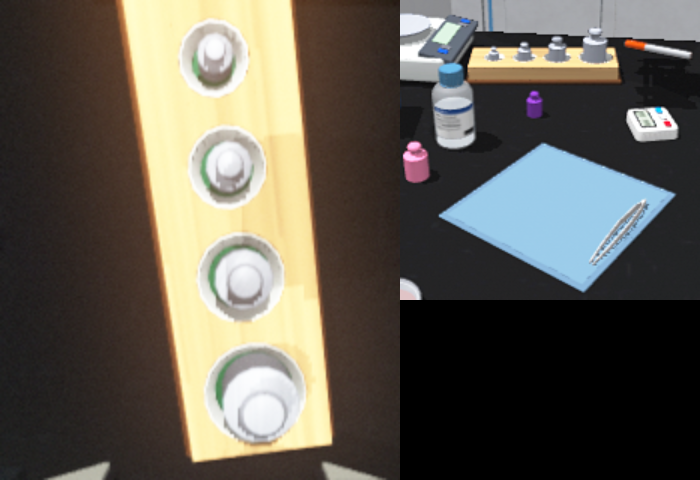

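```bash
python3 -c "
from plant import close_job
print(close_job())"
```

```text
the job is handed in; nothing more can be done
None
```

I moved all four weights from the mat into their own wells, in the order 500, 200, 100 and 50 g. The job is handed in at about 29 s of the 109 s allowed.

- **Setting down:** I lowered each weight slowly, holding the grip until the arm reached the height where the weight is seated (about 211.8 mm at the flange). The force reading clearly confirmed contact only for the 500 g weight. I seated the other three by that same height, because their lighter weight was lost in the sensor noise.
- **Final pictures:** The wrist and side cameras show all four weights upright inside their liners, within a few pixels of where a seated weight should appear. The tweezers and the blue-capped bottle look undisturbed. The gripper was open and well clear of everything.
- **Failed or disagreeing checks:** One measurement came up short. Finding the wells in the wrist picture picked up only the 500 g well, about 1.5 mm from the top-camera position. For the other three I used the top-camera positions, and their placements agreed with the later pictures.

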